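Twist-lock a spring channel nut into the bench channel

TASK

Fit the spring channel nut into the bench's accessory channel, about midway between the two holders already fitted: put it in lengthwise through the mouth, press it down against its spring until it is below the lips, twist it a quarter turn and let it up so that its grooves catch the lips. Then, still holding it, tug it straight up with about 13 N (never over 25 N, and not forced sideways) to prove that it bites, and leave it locked there. Go gently (the channel should never take more than 45 N) and leave everything else on the bench where it is.

Things in the scene. Friction and masses are not known exactly. Their poses are not given: they have to be found in the camera images.
- nut: Spring channel nut, about 100 g, standing on its sprung foot, origin 18 mm above the bench. Origin: centre of the underside of its steel plate; x along the plate, z up; a half turn about z makes no difference. Plate 40 (x) x 19 (y) x 10 mm (z 0 to 10); its top has two cross grooves along y, 4 mm deep, from 9.3 to 15.3 mm either side of the centre.
- grip (a point): Middle of the nut's white plastic grip tab, 48 mm above the nut's origin, same axes. The tab is 26 (x) x 12 (y) x 30 mm (nut z 33 to 63): the place to hold, pinched across its 12 mm flats with the fingertips no lower than nut z 35, so that they clear the channel when pressed in. Under it a round neck of radius 7 mm joins it to the plate.
- foot (a point): Underside of the nut's spring foot when free, 18 mm below the nut's origin. A plate 36 x 17 x 2.5 mm on a coil spring; it pushes in up to 16 mm: 4 N to start, 0.2 N per mm more, then bottoms hard at 7 N.
- channel: Aluminium C channel fixed to the bench, mouth up. Origin: underside, on the bench, midway between its two holders; y along the channel, x across, z up. 360 long, 50 wide, 34 mm high, inner floor at z 3, inside 44 wide, mouth 22 wide between the lips (x -11 to 11), ends capped. Two bolted holders (foot 46 x 44 mm, up to 96 mm high) stand centred at y -125 and +125.
- mid (a point): Middle of the channel's mouth midway between the two holders, at channel z 34: where the nut is to go, within 30 mm along the channel. The lips are strips 2.5 x 11.5 mm on edge just inside the mouth; their rounded lower edge is anywhere from channel z 17.5 to 24, level, to be felt. The nut turns only with its origin 10 mm or more below that edge (foot bottoms at z 5), locks 6 mm below it.
- plain_nut: Bystander, to leave alone: square plain nut 28 x 28 x 8 mm with a round dark stud of diameter 16, 48 mm high in all, no spring. Origin at its underside.
- collar: Bystander, to leave alone: steel collar, 44 mm outside, 18 mm bore, 18 mm high, lying flat. Origin at its underside.
- wrench: Bystander: open wrench 170 mm long lying beyond the channel.
- bottle_a: Bystander: white bottle, diameter 64, 150 mm high.
- bottle_b: Bystander: white bottle, diameter 56, 130 mm high.
- calculator: Bystander: desk calculator 140 x 85 x 12 mm.

How it is judged (in metres and radians):
On the way, in this order (a step that is already met when the one before it is completed fails the run):
1. the nut stands lengthwise in the mouth, pressed down against its spring to below the lips (z of nut in the frame of lips below -0.0085 m and x of nut in the frame of channel between -0.004 and 0.004 m and y of nut in the frame of channel between -0.04 and 0.04 m and angle between the x axis of nut and the y axis of channel, either way round below 0.4 rad), for 0.1 s.
2. turned, its grooves up on the lips, it is tugged upwards by about 9 N or more (lips loaded above 14 N, the spring giving 5 to 6 N of it) and stays locked (z of nut in the frame of lips between -0.0078 and -0.0045 m and x of nut in the frame of channel between -0.003 and 0.003 m and y of nut in the frame of channel between -0.03 and 0.03 m and angle between the x axis of nut and the x axis of channel, either way round below 0.2 rad and angle between the z axis of nut and the z axis of channel, either way round below 0.1 rad and contact force between nut and lips above 14 N), for 0.1 s.
At the end, for the whole second after the job is handed in: The nut is locked in the channel: its grooves up on the lips (its plate's underside 4.5 to 7.8 mm below their lower edge), its length across the channel within 0.2 rad, upright within 0.1 rad, centred across within 3 mm, within 30 mm of midway between the holders, released and at rest (z of nut in the frame of lips between -0.0078 and -0.0045 m and x of nut in the frame of channel between -0.003 and 0.003 m and y of nut in the frame of channel between -0.03 and 0.03 m and angle between the x axis of nut and the x axis of channel, either way round below 0.2 rad and angle between the z axis of nut and the z axis of channel, either way round below 0.1 rad and linear speed of nut below 0.02 m/s); the robot touches nothing.
It fails at once if the channel takes more than 45 N (contact force between channel and anything else above 45 N).
It fails at once if once turned, the nut is pulled up against the lips too hard (over about 25 N of pull and side load on top of 5 to 6 N from its spring) (angle between the x axis of nut and the x axis of channel, either way round below 0.3 rad and contact force between nut and lips above 34 N).
It fails at once if a bystander is moved by more than 20 mm (distance of any of plain_nut, collar, wrench, bottle_a, bottle_b, calculator from where it was at the start of the episode above 0.02 m).
It also fails if it takes over 64 s, if anything falls off the work surface, if the arm or the gripper's body presses on something with over 40 N, if the wrist force passes 120 N, or if a joint passes its speed limit or range.

ROBOT

A 6-joint arm with a two-finger parallel gripper is mounted at the origin on the work surface. World frame = base frame: x ahead of the robot, y to its left, z up, the work surface at z = 0. Lengths are in mm, angles in rad, forces in N, time in s.
With the tool pointing down it reaches from about 350 to 875 mm from the base axis. Payload 4.2 kg.
Tool frame: the origin (TCP) lies between the finger pads; the fingertips stand manip.tip_extent ahead of it and the grasp point (between the pads) lies 5 mm behind it (manip.tip_extent is the distance from the TCP to the fingertips, in mm); z points along the fingers, y is the line along which they close (so a half turn about z gives the same grasp; the last joint's range is limited). The gripper opens to 87 mm and grips with 3 to 60 N. Pads are 19 mm wide; open, the fingers measure 117 mm over their backs; the gripper's body (75 mm by 190 mm) begins 51 mm behind the grasp point.
Start: joints at [1.535, 0.385, 0.008, 0, -1.194, -0.259], TCP at [181.561, 598.026, 236.55] pointing down, gripper open.
Joint ranges: [-3.14, 3.14], [-1.21, 2.06], [-1.07, 1.41], [-3.16, 2.05], [-2.99, -0.16], [-3.1, 3.1]. Speed limits (rad/s): [2.79, 2.79, 3.14, 3.14, 3.14, 3.14].

INTERFACE

Orientations are given as a rotation vector (axis times angle).
In Python, from bench import manip, capture, get_calibration gives the robot as it stands. The module is installed in compiled form; this text tells all that it offers.
- The arm moves only by the tool jog_arm, never from a script. Its argument "deltas" is a list of rows, each an object with "translation": the shift along the tool's x, y, z each as a share of 0.1 m, from -1 to 1, a list of three; "delta_rot": the turn, a rotation vector about the tool's x, y, z each as a share of pi/2 rad, from -1 to 1, a list of three; "fingers": the closure, from -1 (fully open) to 1 (shut), so that 0 is half open. In form: [{"translation": [dx, dy, dz], "delta_rot": [ax, ay, az], "fingers": fingers}, ...]. A call has 1 to 20 rows; each row is the pose to reach, as a shift and turn from the pose commanded when the call began, along the tool's axes at that moment; what a row does not reach only later rows make up. A row lasts 1/12 s, in which the tool goes at most 41.7 mm and 7.16 degrees, less where a joint would pass 70% of its speed; a pose out of reach is approached as far as the arm can. A call with a number of a shift or a turn outside -1 to 1 is refused whole. A call with a gripper value outside its range is refused whole. The fingers move at their own pace and stop on an object; "newtons" is the grip in N (left out, the last holds). Time passes only in rows, so rows that repeat a pose let the fingers close. It gives the time, the measured TCP pose, the force, the opening and the grip force at its end, in the units of the state.
- manip.state(): the state, without advancing time (a new reading comes with each control period).
- capture(name): name is "scene" or "top" or "wrist"; returns the picture (420x560x3 uint8, red, green, blue); there is no depth.
- get_calibration(name): a dict with "camera_matrix" (3x3 intrinsics, pixels), "extrinsics" (4x4, takes a point from camera to world coordinates); the wrist camera has in their place "tool_from_camera" (4x4, takes a point from camera to tool coordinates, whose origin is the TCP and whose axes are the flange's). Camera axes: x right, y down, z forward; pixel columns grow to the right and rows downward; lengths in mm; the calibration is good to about 2 mm. A picture is of the moment at which its call begins: read the wrist's pose just before it. get_calibration takes no time and is no camera call.
- manip.close_job(): hands the job in; it is judged then, once.
The state is a dict: "clock": time; "joints": joint angles; "joint_vel": joint speeds; "joint_torque": joint torques, N m; "tcp_pos": TCP position; "orientation": TCP orientation; "ft_force": force on the tool from outside, world axes, zero at the start; "ft_torque": the same for the moment, N m; "gripper_width": finger opening in mm; "grasp_force": force on a finger pad.
Only numpy, scipy, OpenCV 4.12 (cv2) and the standard library are available. Lean on these libraries where they do the work, as an engineer would, in place of code of your own. Each camera call takes 0.05 s, during which the arm holds its last target. There are 200 camera calls.

## Working session

There is one attempt and no reset: what is moved stays moved. The work goes in short steps, Python scripts to look and compute and a tool call to move; the robot and the scene stay as the last step left them, time stands still between calls to the robot, and variables do not carry over. Pictures are saved under pics/ and viewed, at most 10 in all, crops included, and the job is handed in when it is done.

Besides the shell and the picture viewer there is one more tool, called by a JSON object that holds its "api" and its "payload". jog_arm: Moves the arm, as the interface text tells. Shift numbers are shares of 0.1 m and turn numbers shares of pi/2 rad, none past 1 either way. Its arguments: {"type":"object","properties":{"deltas":{"type":"array","items":{"type":"object","properties":{"translation":{"type":"array","items":{"type":"number","minimum":-1,"maximum":1}},"delta_rot":{"type":"array","items":{"type":"number","minimum":-1,"maximum":1}},"fingers":{"type":"number"}}}},"newtons":{"type":"number"}},"required":["deltas"]}

```bash
mkdir -p pics; python3 - <<'E'
from bench import manip, capture, get_calibration
import cv2,numpy as np
s=manip.state();print(s, manip.tip_extent)
a=capture("scene");b=capture("top")
np.save("scene.npy",a);np.save("top.npy",b)
cv2.imwrite("pics/scene.png",a[:,:,::-1]);cv2.imwrite("pics/top.png",b[:,:,::-1])
for n in("scene","top","wrist"):print(n,get_calibration(n))
E
```

```text
{'clock': 0.0, 'joints': array([ 1.53462695e+00,  3.85539076e-01,  6.62131202e-03, -5.26796531e-04,
       -1.19400953e+00, -2.58599194e-01]), 'joint_vel': array([ 0.00108659, -0.0009633 , -0.00119429, -0.00028883,  0.0008094 ,
       -0.00117859]), 'joint_torque': array([ 4.33005080e-04, -3.90667355e+01,  1.87404388e+01,  4.21985328e+00,
        1.09962738e-02, -1.84785495e-04]), 'tcp_pos': array([181.38158081, 597.49279399, 235.46424125]), 'orientation': array([ 3.10533990e+00, -4.61329687e-01, -3.92590200e-04]), 'ft_force': array([-0.92483861, -0.17434149,  0.95560511]), 'ft_torque': array([ 0.01694864, -0.04806926, -0.0441324 ]), 'grasp_force': 0.0, 'gripper_width': 87.18279024573579} 14.0
scene {'camera_matrix': array([[387.51398807,   0.        , 278.92168432],
       [  0.        , 387.51398807, 212.9016209 ],
       [  0.        ,   0.        ,   1.        ]]), 'extrinsics': array([[ 5.05055896e-01,  5.94625277e-01, -6.25571196e-01,
         1.23729889e+03],
       [ 8.63029695e-01, -3.39610677e-01,  3.73957664e-01,
        -3.70319651e+02],
       [ 9.91402173e-03, -7.287560
[... 511 characters left out ...]
9394294e-03, -9.52940694e-02, -9.95427983e-01,
         1.38718410e+03],
       [ 0.00000000e+00,  0.00000000e+00,  0.00000000e+00,
         1.00000000e+00]])}
wrist {'camera_matrix': array([[292.28535547,   0.        , 277.82120577],
       [  0.        , 292.28535547, 209.88011331],
       [  0.        ,   0.        ,   1.        ]]), 'tool_from_camera': array([[-1.04731197e-05, -9.59363628e-01, -2.82172694e-01,
         7.85289126e+01],
       [ 9.99999817e-01,  1.60645993e-04, -5.83298964e-04,
        -2.04169298e-01],
       [ 6.04925723e-04, -2.82172649e-01,  9.59363451e-01,
        -1.48685382e+02],
       [ 0.00000000e+00,  0.00000000e+00,  0.00000000e+00,
         1.00000000e+00]])}
```

View pics/scene.png

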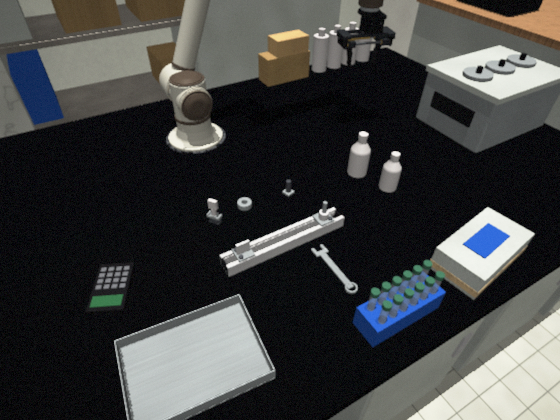

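View pics/top.png

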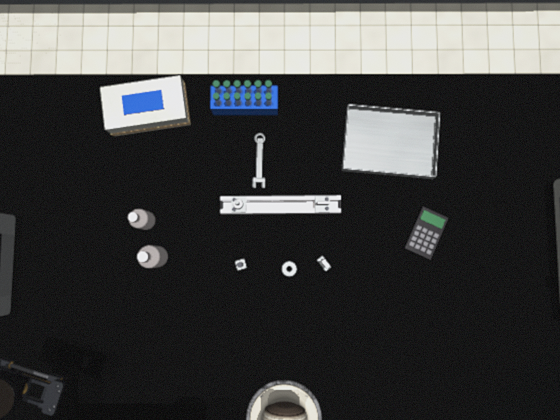

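The scene shows the nut at (213,210), the collar, the plain nut and the channel. In the top view the nut is at (324,264) and the channel runs from (220,204) to (341,204). I'll enlarge both.

```bash
python3 - <<'E'
import cv2,numpy as np
b=np.load("top.npy")[:,:,::-1];a=np.load("scene.npy")[:,:,::-1]
c1=cv2.resize(b[190:220,210:350],None,fx=5.7,fy=5.7,interpolation=cv2.INTER_CUBIC)  # channel
c2=cv2.resize(b[245:285,300:350],None,fx=7,fy=7,interpolation=cv2.INTER_CUBIC)
c3=cv2.resize(a[190:230,190:240],None,fx=7,fy=7,interpolation=cv2.INTER_CUBIC)
m=np.zeros((480,798,3),np.uint8);m[:171,:798]=c1[:171,:798];m[180:460,:350]=c2;m[180:460,400:750]=c3
cv2.imwrite("pics/m.png",m)
E
```

```text
(no output)
```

View pics/m.png

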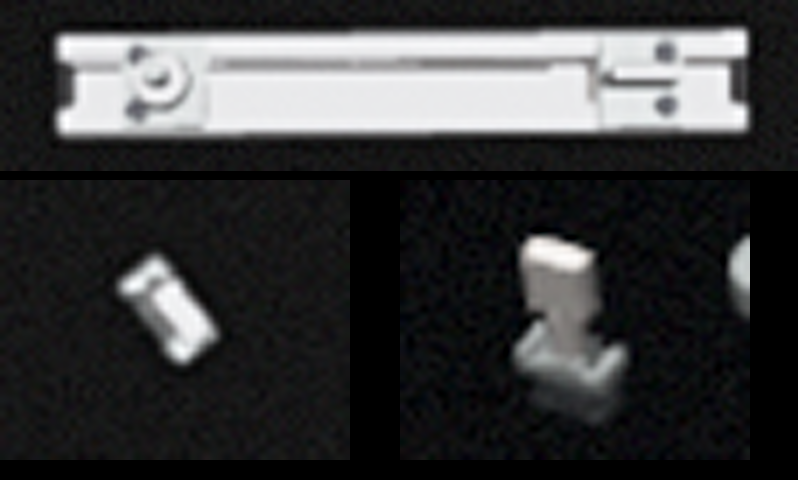

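Crops: the nut plate's corners are at about (118,285), (155,255), (218,335), (182,365). The channel's top corners are at about (58,38), (58,135), (748,30), (748,132).

```bash
cat > h.py <<'E'
from bench import manip, capture, get_calibration
import numpy as np, cv2
from scipy.spatial.transform import Rotation as R
def ray(uv,K,T,z):
    d=T[:3,:3]@np.linalg.inv(K)@np.array([*uv,1.]);o=T[:3,3];return o+d*(z-o[2])/d[2]
def cam(n):
    c=get_calibration(n);K=c["camera_matrix"]
    if n!="wrist":return K,c["extrinsics"]
    s=manip.state();T=np.eye(4);T[:3,:3]=R.from_rotvec(s["orientation"]).as_matrix();T[:3,3]=s["tcp_pos"]
    return K,T@c["tool_from_camera"]
def proj(P,K,T):
    p=K@(T[:3,:3].T@(np.asarray(P)-T[:3,3]));return p[:2]/p[2]
E
python3 - <<'E'
from h import *
K,T=cam("top")
for p in [(58,38),(58,135),(748,30),(748,132)]: print("ch",ray((210+p[0]/5.7-.4,190+p[1]/5.7-.4),K,T,34))
for p in [(118,285),(155,255),(218,335),(182,365)]: print("nut",ray((300+p[0]/7-.4,245+(p[1]-180)/7-.4),K,T,28))
K2,T2=cam("scene")
p=(555,248);print("tab top scene",ray((190+(p[0]-400)/7-.4,190+(p[1]-180)/7-.4),K2,T2,81))
p=(572,380);print("plate scene",ray((190+(p[0]-400)/7-.4,190+(p[1]-180)/7-.4),K2,T2,23))
s=manip.state();print(R.from_rotvec(s["orientation"]).as_matrix().round(3))
E
```

```text
ch [655.24780483 191.34588092  34.        ]
ch [603.90548702 190.69011427  34.        ]
ch [ 659.21700771 -171.96543956   34.        ]
ch [ 605.30096295 -171.28597776   34.        ]
nut [466.02163917 -97.90121327  28.        ]
nut [ 478.70889851 -113.71449028   28.        ]
nut [ 444.93962812 -140.11803233   28.        ]
nut [ 432.31182393 -124.74614556   28.        ]
tab top scene [ 455.63362968 -118.71762683   81.        ]
plate scene [ 469.35721624 -123.99368891   23.        ]
[[ 0.957 -0.291 -0.   ]
 [-0.291 -0.957 -0.002]
 [ 0.     0.002 -1.   ]]
```

{"api": "jog_arm", "payload": {"deltas": [{"translation": [0.67,0.87,0],"delta_rot": [0,0,0],"fingers": -1},{"translation": [0.67,0.87,0],"delta_rot": [0,0,0],"fingers": -1},{"translation": [0.67,0.87,0],"delta_rot": [0,0,0],"fingers": -1},{"translation": [0.67,0.87,0],"delta_rot": [0,0,0],"fingers": -1}]}}

```text
clock: 0.43
tcp_pos: [221.3, 490.5, 236.5]
orientation: [3.104, -0.466, -0.001]
ft_force: [0.3, -0.8, 0.2]
gripper_width: 87.2
grasp_force: 0.0
```

{"api": "jog_arm", "payload": {"deltas": [{"translation": [0.67,0.87,0],"delta_rot": [0,0,0],"fingers": -1},{"translation": [0.67,0.87,0],"delta_rot": [0,0,0],"fingers": -1},{"translation": [0.67,0.87,0],"delta_rot": [0,0,0],"fingers": -1},{"translation": [0.67,0.87,0],"delta_rot": [0,0,0],"fingers": -1}]}}

```text
clock: 0.77
tcp_pos: [259.7, 388.3, 236.4]
orientation: [3.105, -0.466, -0.001]
ft_force: [0.3, -0.2, -0.1]
gripper_width: 87.4
grasp_force: 0.0
```

{"api": "jog_arm", "payload": {"deltas": [{"translation": [0.67,0.87,0],"delta_rot": [0,0,0],"fingers": -1},{"translation": [0.67,0.87,0],"delta_rot": [0,0,0],"fingers": -1},{"translation": [0.67,0.87,0],"delta_rot": [0,0,0],"fingers": -1},{"translation": [0.67,0.87,0],"delta_rot": [0,0,0],"fingers": -1}]}}

```text
clock: 1.1
tcp_pos: [298.2, 286.4, 236.3]
orientation: [3.105, -0.467, -0.001]
ft_force: [-0.1, -0.4, -0.0]
gripper_width: 87.3
grasp_force: 0.0
```

{"api": "jog_arm", "payload": {"deltas": [{"translation": [0.67,0.87,0],"delta_rot": [0,0,0],"fingers": -1},{"translation": [0.67,0.87,0],"delta_rot": [0,0,0],"fingers": -1},{"translation": [0.67,0.87,0],"delta_rot": [0,0,0],"fingers": -1},{"translation": [0.67,0.87,0],"delta_rot": [0,0,0],"fingers": -1}]}}

```text
clock: 1.43
tcp_pos: [337.2, 184.5, 236.4]
orientation: [3.106, -0.467, -0.001]
ft_force: [0.1, 0.3, -0.5]
gripper_width: 87.0
grasp_force: 0.0
```

{"api": "jog_arm", "payload": {"deltas": [{"translation": [0.67,0.87,0],"delta_rot": [0,0,0],"fingers": -1},{"translation": [0.67,0.87,0],"delta_rot": [0,0,0],"fingers": -1},{"translation": [0.67,0.87,0],"delta_rot": [0,0,0],"fingers": -1},{"translation": [0.67,0.87,0],"delta_rot": [0,0,0],"fingers": -1}]}}

```text
clock: 1.77
tcp_pos: [376.7, 82.5, 236.4]
orientation: [3.106, -0.468, -0.0]
ft_force: [-0.2, -0.2, 0.7]
gripper_width: 87.0
grasp_force: 0.0
```

{"api": "jog_arm", "payload": {"deltas": [{"translation": [0.67,0.87,0],"delta_rot": [0,0,0],"fingers": -1},{"translation": [0.67,0.87,0],"delta_rot": [0,0,0],"fingers": -1},{"translation": [0.67,0.87,0],"delta_rot": [0,0,0],"fingers": -1},{"translation": [0.67,0.87,0],"delta_rot": [0,0,0],"fingers": -1}]}}

```text
clock: 2.1
tcp_pos: [416.3, -19.9, 236.3]
orientation: [3.106, -0.467, -0.0]
ft_force: [1.1, 0.5, 0.0]
gripper_width: 87.1
grasp_force: 0.0
```

{"api": "jog_arm", "payload": {"deltas": [{"translation": [0.67,0.87,0],"delta_rot": [0,0,0],"fingers": -1},{"translation": [0.67,0.87,0],"delta_rot": [0,0,0],"fingers": -1},{"translation": [0.67,0.87,0],"delta_rot": [0,0,0],"fingers": -1},{"translation": [0.67,0.87,0],"delta_rot": [0,0,0],"fingers": -1}]}}

```text
clock: 2.43
tcp_pos: [455.7, -122.6, 236.0]
orientation: [3.106, -0.466, -0.0]
ft_force: [0.3, 0.1, -0.5]
gripper_width: 86.6
grasp_force: 0.0
```

{"api": "jog_arm", "payload": {"deltas": [{"translation": [0,0,0],"delta_rot": [0,0,0.695],"fingers": -1},{"translation": [0,0,0],"delta_rot": [0,0,0.695],"fingers": -1},{"translation": [0,0,0],"delta_rot": [0,0,0.695],"fingers": -1},{"translation": [0,0,0],"delta_rot": [0,0,0.695],"fingers": -1},{"translation": [0,0,0],"delta_rot": [0,0,0.695],"fingers": -1},{"translation": [0,0,0],"delta_rot": [0,0,0.695],"fingers": -1},{"translation": [0,0,0],"delta_rot": [0,0,0.695],"fingers": -1},{"translation": [0,0,0],"delta_rot": [0,0,0.695],"fingers": -1},{"translation": [0,0,0],"delta_rot": [0,0,0.695],"fingers": -1},{"translation": [0,0,0],"delta_rot": [0,0,0.695],"fingers": -1}]}}

```text
clock: 3.27
tcp_pos: [454.0, -119.4, 236.4]
orientation: [-2.416, 2.007, 0.0]
ft_force: [-0.2, 0.4, 0.1]
gripper_width: 87.0
grasp_force: 0.0
```

{"api": "jog_arm", "payload": {"deltas": [{"translation": [0,0,0],"delta_rot": [0,0,0.695],"fingers": -1},{"translation": [0,0,0],"delta_rot": [0,0,0.695],"fingers": -1},{"translation": [0,0,0],"delta_rot": [0,0,0.695],"fingers": -1},{"translation": [0,0,0],"delta_rot": [0,0,0.695],"fingers": -1},{"translation": [0,0,0],"delta_rot": [0,0,0.695],"fingers": -1},{"translation": [0,0,0],"delta_rot": [0,0,0.695],"fingers": -1},{"translation": [0,0,0],"delta_rot": [0,0,0.695],"fingers": -1},{"translation": [0,0,0],"delta_rot": [0,0,0.695],"fingers": -1},{"translation": [0,0,0],"delta_rot": [0,0,0.695],"fingers": -1},{"translation": [0,0,0],"delta_rot": [0,0,0.695],"fingers": -1},{"translation": [0,0,0],"delta_rot": [0,0,0.695],"fingers": -1}]}}

```text
clock: 4.18
tcp_pos: [453.7, -120.1, 236.5]
orientation: [-1.031, 2.968, 0.0]
ft_force: [-0.8, 0.9, 0.5]
gripper_width: 87.3
grasp_force: 0.0
```

```bash
python3 - <<'E'
from h import *
K,T=cam("wrist");s=manip.state();print(s["tcp_pos"],s["orientation"],s["joints"]);np.save("T1.npy",T)
w=capture("wrist");np.save("w1.npy",w)
print(proj([455.5,-119,81],K,T),proj([455.5,-119,28],K,T))
cv2.imwrite("pics/w1.png",cv2.resize(w[:,:,::-1],(784,588),interpolation=cv2.INTER_CUBIC))
E
```

```text
[ 453.74984847 -120.12444613  236.49892713] [-1.03054122e+00  2.96760296e+00  8.85122895e-05] [ 8.85334949e-02  1.17252710e-01 -3.57055736e-01 -1.01564455e-04
 -1.09635928e+00 -9.90813048e-01]
[278.23077746 200.14249338] [278.18793435 189.44118124]
```

View pics/w1.png

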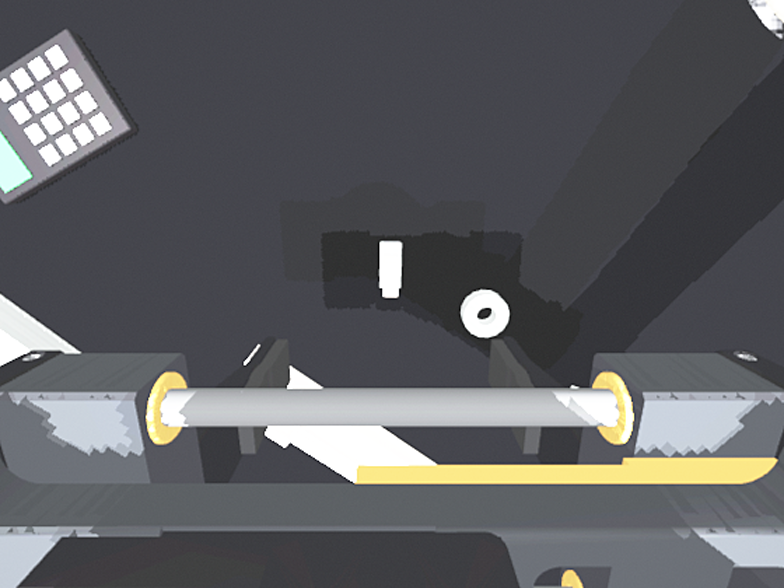

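The wrist view shows the nut upright at about (390,268) in the enlarged picture, well aligned with the tool, and the collar at (485,314). I'll take a closer crop with its pixel bounds.

```bash
python3 - <<'E'
from h import *
w=np.load("w1.npy")
c=w[160:225,255:305,::-1]
print(w[165:220:2,279].mean(1).astype(int))
c=cv2.resize(c,None,fx=9,fy=9,interpolation=cv2.INTER_NEAREST)
c=(np.clip((c.astype(float)-60)/195,0,1)**2*255).astype(np.uint8)
cv2.imwrite("pics/w1c.png",c)
K,_=cam("wrist");T=np.load("T1.npy")
# predicted outline corners at assumed pose
a=0.66
for z,hx,hy in((81,13,6),(51,13,6),(28,20,9.5),(18,20,9.5)):
  print(z,[((proj([455.5+sx*hx*np.cos(a)-sy*hy*np.sin(a),-119+sx*hx*np.sin(a)+sy*hy*np.cos(a),z],K,T)-[255,160])*9+4.5).round().tolist() for sx,sy in((1,1),(1,-1),(-1,-1),(-1,1))])
E
```

```text
[ 66  71  48  46 254 255 255 255 254 254 255 254 255 255 255 255 255 255
 255 255 255 255 255 255  26  55  55  54]
81 [[262.0, 470.0], [163.0, 470.0], [164.0, 259.0], [265.0, 260.0]]
51 [[258.0, 404.0], [167.0, 404.0], [168.0, 209.0], [261.0, 210.0]]
28 [[279.0, 409.0], [145.0, 408.0], [145.0, 126.0], [284.0, 127.0]]
18 [[278.0, 390.0], [146.0, 389.0], [147.0, 114.0], [282.0, 115.0]]
```

View pics/w1c.png

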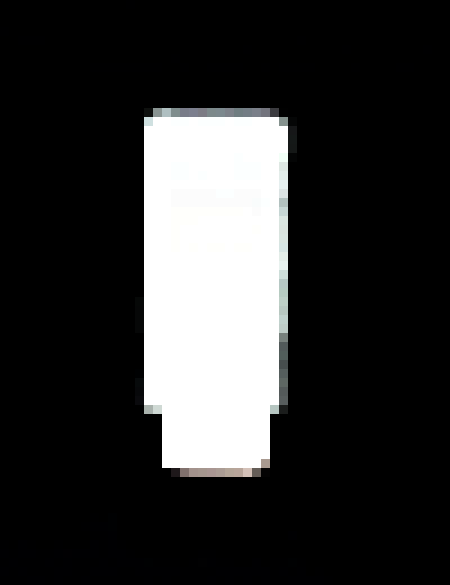

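The crop agrees with the predicted outline to under 1 mm, so the nut is at (455.5, -119) with yaw 0.66. I'll descend.

{"api": "jog_arm", "payload": {"deltas": [{"translation": [-0.02,0,1.0],"delta_rot": [0,0,0.005],"fingers": -0.5},{"translation": [-0.02,0,1.0],"delta_rot": [0,0,0.005],"fingers": -0.5},{"translation": [-0.02,0,1.0],"delta_rot": [0,0,0.005],"fingers": -0.5},{"translation": [-0.02,0,1.0],"delta_rot": [0,0,0.005],"fingers": -0.5},{"translation": [-0.02,0,1.0],"delta_rot": [0,0,0.005],"fingers": -0.5}], "newtons": 40}}

```text
clock: 4.65
tcp_pos: [455.2, -119.7, 136.4]
orientation: [1.015, -2.972, 0.0]
ft_force: [0.7, -0.4, 1.3]
gripper_width: 67.1
grasp_force: 0.0
```

{"api": "jog_arm", "payload": {"deltas": [{"translation": [0,0,0.2],"fingers": -0.5},{"translation": [0,0,0.4],"fingers": -0.5},{"translation": [0,0,0.55],"fingers": -0.5},{"translation": [0,0,0.68],"fingers": -0.5},{"translation": [0,0,0.68],"fingers": -0.5},{"translation": [0,0,0.68],"fingers": -0.5},{"translation": [0,0,0.68],"fingers": -0.5}]}}

```text
schema error: expected keys translation, delta_rot, fingers
```

{"api": "jog_arm", "payload": {"deltas": [{"translation": [0,0,0.2],"delta_rot": [0,0,0],"fingers": -0.5},{"translation": [0,0,0.4],"delta_rot": [0,0,0],"fingers": -0.5},{"translation": [0,0,0.55],"delta_rot": [0,0,0],"fingers": -0.5},{"translation": [0,0,0.68],"delta_rot": [0,0,0],"fingers": -0.5},{"translation": [0,0,0.68],"delta_rot": [0,0,0],"fingers": -0.5},{"translation": [0,0,0.68],"delta_rot": [0,0,0],"fingers": -0.5}]}}

```text
clock: 5.15
tcp_pos: [456.4, -119.7, 70.0]
orientation: [-1.013, 2.971, -0.002]
ft_force: [0.5, 0.3, 0.4]
gripper_width: 65.4
grasp_force: 0.0
```

```bash
python3 - <<'E'
from h import *
s=manip.state();print(s["tcp_pos"],s["orientation"],s["gripper_width"])
E
```

```text
[ 456.4198693  -119.68351325   69.9529893 ] [-1.01272383e+00  2.97140142e+00 -1.68817804e-03] 65.43273857861269
```

Height is fine: the fingertips are at about z 55. Next I close gently and then settle.

{"api": "jog_arm", "payload": {"deltas": [{"translation": [0,0,0],"delta_rot": [0,0,0],"fingers": 0},{"translation": [0,0,0],"delta_rot": [0,0,0],"fingers": 0.3},{"translation": [0,0,0],"delta_rot": [0,0,0],"fingers": 0.5},{"translation": [0,0,0],"delta_rot": [0,0,0],"fingers": 0.6},{"translation": [0,0,0],"delta_rot": [0,0,0],"fingers": 0.7},{"translation": [0,0,0],"delta_rot": [0,0,0],"fingers": 0.8},{"translation": [0,0,0],"delta_rot": [0,0,0],"fingers": 1},{"translation": [0,0,0],"delta_rot": [0,0,0],"fingers": 1},{"translation": [0,0,0],"delta_rot": [0,0,0],"fingers": 1},{"translation": [0,0,0],"delta_rot": [0,0,0],"fingers": 1}], "newtons": 40}}

```text
clock: 5.98
tcp_pos: [454.9, -119.7, 68.4]
orientation: [1.011, -2.974, -0.0]
ft_force: [-0.0, 0.1, -1.0]
gripper_width: 11.2
grasp_force: 39.9
```

```bash
python3 - <<'E'
from h import *
s=manip.state();print(s["tcp_pos"],s["orientation"],s["gripper_width"],s["grasp_force"],s["ft_force"],s["ft_torque"])
E
```

```text
[ 454.88071082 -119.72191978   68.43102998] [ 1.01120374e+00 -2.97416100e+00 -1.79846601e-04] 11.196452421216755 39.92117085959762 [-0.00571254  0.06737375 -1.04158396] [ 0.04862328 -0.11886881  0.01384781]
```

{"api": "jog_arm", "payload": {"deltas": [{"translation": [0,0,-0.2],"delta_rot": [0,0,0],"fingers": 1},{"translation": [0,0,-0.4],"delta_rot": [0,0,0],"fingers": 1},{"translation": [0,0,-0.6],"delta_rot": [0,0,0],"fingers": 1},{"translation": [0,0,-0.8],"delta_rot": [0,0,0],"fingers": 1},{"translation": [0,0,-0.9],"delta_rot": [0,0,0],"fingers": 1}]}}

```text
clock: 6.4
tcp_pos: [455.8, -119.8, 160.7]
orientation: [-1.011, 2.971, -0.002]
ft_force: [0.8, 0.1, -0.5]
gripper_width: 11.5
grasp_force: 39.9
```

{"api": "jog_arm", "payload": {"deltas": [{"translation": [-0.2,0,0],"delta_rot": [0,0,-0.04],"fingers": 1},{"translation": [-0.4,0,0],"delta_rot": [0,0,-0.04],"fingers": 1},{"translation": [-0.6,-0.01,0],"delta_rot": [0,0,-0.04],"fingers": 1},{"translation": [-0.8,-0.03,0],"delta_rot": [0,0,-0.04],"fingers": 1},{"translation": [-1.0,-0.03,0],"delta_rot": [0,0,-0.04],"fingers": 1}]}}

```text
clock: 6.82
tcp_pos: [536.5, -60.7, 158.1]
orientation: [1.103, -2.941, -0.001]
ft_force: [0.2, -1.0, -1.7]
gripper_width: 11.6
grasp_force: 39.9
```

```bash
cat > st.py <<'E'
from h import *
s=manip.state();v=s["orientation"];M=R.from_rotvec(v).as_matrix()
print("t",round(s["clock"],2),"tcp",s["tcp_pos"].round(2),"yaw",round(np.arctan2(M[1,0],M[0,0]),4),"zdir",M[:,2].round(4),"w",round(s["gripper_width"],2),round(s["grasp_force"],1),"F",s["ft_force"].round(2),"M",s["ft_torque"].round(3),"j",s["joints"].round(2))
E
python3 st.py
```

```text
t 6.82 tcp [536.48 -60.69 158.15] yaw -2.4236 zdir [-8.e-04  1.e-04 -1.e+00] w 11.6 39.9 F [ 0.17 -1.01 -1.71] M [ 0.091 -0.099  0.002] j [ 0.19  0.31 -0.31 -0.   -0.95 -1.04]
```

{"api": "jog_arm", "payload": {"deltas": [{"translation": [-0.25,-0.02,0],"delta_rot": [0,0,0],"fingers": 1},{"translation": [-0.45,-0.04,0],"delta_rot": [0,0,0],"fingers": 1},{"translation": [-0.6,-0.045,0],"delta_rot": [0,0,0],"fingers": 1}]}}

```text
clock: 7.07
tcp_pos: [585.3, -24.1, 157.8]
orientation: [1.105, -2.94, -0.0]
ft_force: [0.8, -0.7, -0.5]
gripper_width: 11.9
grasp_force: 39.9
```

{"api": "jog_arm", "payload": {"deltas": [{"translation": [-0.3,-0.02,0],"delta_rot": [0,0,-0.07],"fingers": 1},{"translation": [-0.5,-0.04,0],"delta_rot": [0,0,-0.14],"fingers": 1},{"translation": [-0.6,-0.045,0],"delta_rot": [0,0,-0.21],"fingers": 1},{"translation": [-0.6,-0.045,0],"delta_rot": [0,0,-0.28],"fingers": 1},{"translation": [-0.6,-0.045,0],"delta_rot": [0,0,-0.35],"fingers": 1},{"translation": [-0.6,-0.045,0],"delta_rot": [0,0,-0.42],"fingers": 1},{"translation": [-0.6,-0.045,0],"delta_rot": [0,0,-0.49],"fingers": 1},{"translation": [-0.6,-0.045,0],"delta_rot": [0,0,-0.543],"fingers": 1},{"translation": [-0.6,-0.045,0],"delta_rot": [0,0,-0.543],"fingers": 1},{"translation": [-0.6,-0.045,0],"delta_rot": [0,0,-0.543],"fingers": 1}]}}

```text
clock: 7.9
tcp_pos: [632.0, 11.0, 157.9]
orientation: [2.219, -2.223, -0.001]
ft_force: [0.1, 0.4, -1.7]
gripper_width: 12.0
grasp_force: 39.9
```

```bash
python3 st.py; python3 - <<'E'
from h import *
K,T=cam("wrist");np.save("T2.npy",T)
w=capture("wrist");np.save("w2.npy",w)
print(proj([631,9.7,34],K,T))
cv2.imwrite("pics/w2.png",cv2.resize(w[:,:,::-1],(784,588),interpolation=cv2.INTER_CUBIC))
E
```

```text
t 7.9 tcp [631.98  11.02 157.95] yaw -1.5727 zdir [-1.2e-03 -1.0e-04 -1.0e+00] w 12.01 39.9 F [ 0.11  0.4  -1.71] M [ 0.08  -0.009 -0.062] j [ 0.27  0.46 -0.08 -0.   -1.03 -0.27]
[279.793259   205.83732789]
```

View pics/w2.png

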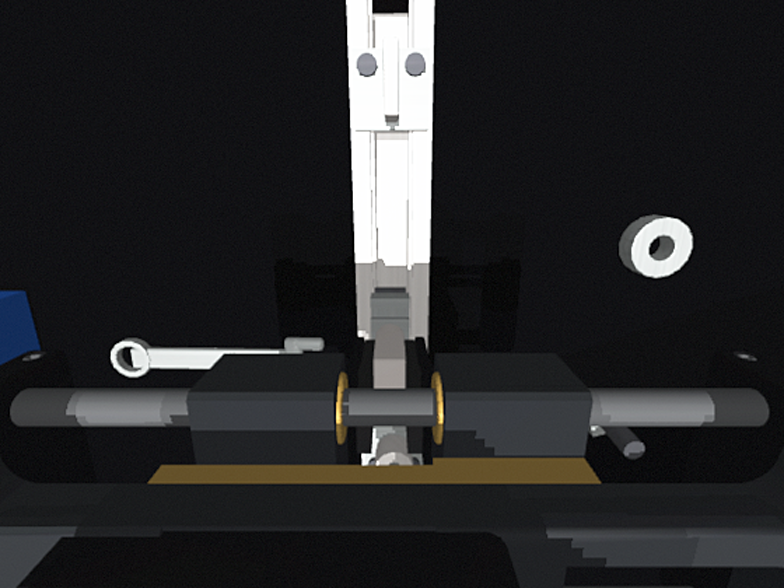

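The wrist view shows the nut held above the mouth at about (390,310). The channel runs up the image, its outer edges at about 352 and 432 and its mouth between about 374 and 408. I'll measure the edges by profile.

```bash
python3 - <<'E'
from h import *
w=np.load("w2.npy");g=w.astype(float).mean(2)
for r in (110,130,150,175,195,205):print(r,g[r,248:314].astype(int).tolist())
c=cv2.resize(w[90:250,235:325,::-1],None,fx=3.7*1.7,fy=3.7,interpolation=cv2.INTER_CUBIC)
c=(np.clip(c/255.,0,1)**1.5*255).astype(np.uint8)
cv2.imwrite("pics/w2c.png",c)
E
```

```text
110 [14, 9, 0, 255, 255, 255, 254, 254, 254, 254, 254, 254, 254, 254, 255, 255, 216, 254, 255, 225, 123, 255, 255, 255, 254, 254, 254, 254, 254, 254, 254, 254, 254, 254, 254, 254, 254, 254, 254, 254, 254, 255, 255, 238, 254, 255, 243, 253, 255, 254, 254, 254, 254, 254, 254, 254, 254, 255, 255, 255, 163, 0, 13, 19, 18, 13]
130 [13, 18, 0, 59, 255, 255, 255, 254, 254, 254, 254, 254, 254, 254, 255, 255, 244, 254, 255, 252, 167, 255, 255, 255, 254, 254, 254, 254, 254, 254, 254, 254, 254, 254, 254, 254, 254, 254, 254, 254, 254, 255, 255, 240, 253, 255, 251, 254, 255, 254, 254, 254, 254, 254, 254, 254, 254, 255, 255, 235, 36, 2, 17, 21, 19, 20]
150 [17, 17, 11, 0, 192, 255, 255, 255, 254, 254, 254, 254, 254, 254, 254, 255, 255, 221, 255, 255, 184, 255, 255, 255, 254, 254, 254, 254, 254, 254, 254, 254, 254, 254, 254, 254, 254, 254, 254, 254, 255, 255, 228, 192, 255, 255, 247, 254, 255, 254, 254, 254, 254, 254, 254, 254, 255, 255, 255, 227, 0, 8, 15, 12, 15, 16]
175 [13, 14, 13, 6, 0, 242, 255, 255, 255, 254, 254, 254, 254, 254, 254, 254, 255, 245, 254, 255, 236, 137, 255, 255, 255, 254, 254, 254, 254, 254, 254, 254, 254, 254, 254, 254, 254, 254, 254, 254, 255, 255, 220, 231, 255, 255, 250, 254, 255, 254, 254, 254, 254, 254, 254, 254, 255, 255, 254, 97, 0, 12, 15, 18, 16, 16]
195 [9, 4, 12, 6, 5, 7, 152, 169, 163, 160, 159, 158, 157, 160, 159, 158, 156, 157, 159, 158, 145, 154, 157, 157, 159, 162, 161, 160, 161, 160, 159, 157, 156, 160, 160, 156, 155, 158, 159, 159, 156, 158, 148, 141, 153, 160, 149, 156, 162, 160, 158, 157, 157, 159, 159, 161, 161, 173, 105, 15, 7, 9, 11, 5, 13, 7]
205 [11, 8, 5, 6, 4, 0, 111, 159, 163, 159, 156, 157, 157, 158, 160, 157, 156, 156, 156, 129, 94, 78, 85, 87, 90, 90, 88, 88, 88, 88, 86, 86, 85, 86, 89, 87, 87, 87, 86, 84, 83, 102, 139, 143, 152, 156, 159, 160, 158, 158, 157, 156, 156, 158, 159, 160, 158, 170, 97, 0, 5, 7, 10, 4, 8, 15]
```

View pics/w2c.png

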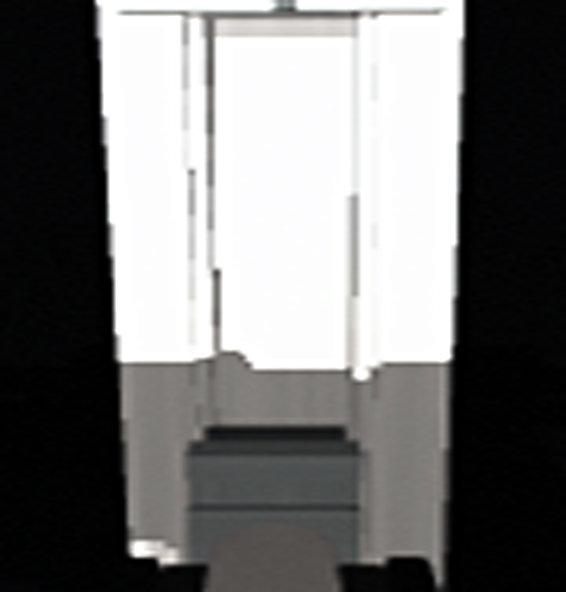

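```bash
python3 - <<'E'
from h import *
w=np.load("w2.npy");g=w.astype(float).mean(2)
K,_=cam("wrist");T=np.load("T2.npy")
P=[]
for r in list(range(100,186,3))+list(range(192,225,3)):
  row=g[r];th=120 if r<188 else 80
  def cross(idx):
    a,b=row[idx],row[idx+1];return idx+(th-a)/(b-a)
  l=[i for i in range(240,262) if row[i]<th<=row[i+1]];rr=[i for i in range(296,318) if row[i]>=th>row[i+1]]
  if l and rr:
    a=ray((cross(l[0]),r),K,T,34);b=ray((cross(rr[-1]),r),K,T,34);P.append([a[1],a[0],b[0]])
P=np.array(P);m=(P[:,1]+P[:,2])/2
print(P[::5].round(2));f=np.polyfit(P[:,0],m,1);print("width",(P[:,1]-P[:,2]).mean(),"slope",f[0],"x at y10",np.polyval(f,10),"resid",(m-np.polyval(f,P[:,0])).std())
# nut plate/foot edges, foot front edge region rows 205..235
for r in (207,212,218,226,232,238):print(r,g[r,258:304].astype(int).tolist())
s=manip.state();t=s["tcp_pos"];z0=t[2]-50.4
for n,z,hx,hy in(("foot bottom",z0-18,18,8.5),("foot top",z0-15.5,18,8.5),("plate bot",z0,20,9.5),("plate top",z0+10,20,9.5)):
  print(n,[proj([t[0]+sx*hy,t[1]+0.9-hx,z],K,T).round(1).tolist() for sx in(1,-1)])
# holder edge: crop row 12 -> row 93
print("holder edge y @z~39?",[ray((279.5,93),K,T,z).round(1).tolist() for z in(34,38,42)])
E
```

```text
[[-86.56 656.99 605.99]
 [-74.07 657.   605.92]
 [-61.23 656.63 605.99]
 [-48.02 656.83 605.74]
 [-34.42 656.44 605.57]
 [-20.44 656.65 605.58]
 [ -1.13 656.19 605.61]
 [ 13.86 655.93 605.33]]
width 50.91831167295712 slope -0.0071576203820083615 x at y10 630.8207500612415 resid 0.07929670947416252
207 [157, 156, 157, 158, 160, 156, 155, 159, 168, 114, 59, 53, 55, 57, 56, 58, 57, 59, 58, 58, 59, 57, 56, 56, 53, 55, 55, 56, 57, 55, 53, 69, 135, 148, 153, 156, 159, 161, 158, 159, 157, 156, 155, 159, 159, 159]
212 [157, 156, 156, 157, 160, 163, 126, 90, 84, 85, 85, 85, 87, 86, 88, 88, 86, 88, 87, 88, 86, 86, 88, 89, 87, 86, 87, 88, 87, 87, 88, 86, 88, 81, 116, 137, 156, 160, 159, 157, 156, 156, 156, 157, 157, 158]
218 [156, 154, 156, 156, 159, 162, 135, 116, 114, 116, 115, 114, 115, 114, 116, 116, 115, 117, 117, 117, 117, 117, 116, 117, 115, 117, 116, 116, 116, 117, 118, 118, 116, 113, 139, 141, 157, 161, 157, 156, 154, 154, 156, 158, 159, 159]
226 [155, 155, 155, 156, 159, 161, 149, 111, 96, 99, 100, 99, 99, 99, 99, 100, 99, 98, 99, 98, 100, 100, 102, 100, 101, 99, 99, 99, 97, 99, 100, 98, 100, 95, 143, 145, 155, 159, 158, 155, 155, 155, 155, 157, 159, 159]
232 [155, 153, 154, 157, 160, 160, 143, 118, 112, 115, 114, 115, 114, 114, 115, 115, 116, 118, 117, 119, 119, 119, 119, 118, 116, 115, 114, 113, 115, 115, 113, 116, 112, 112, 137, 140, 156, 161, 158, 155, 153, 156, 155, 159, 157, 158]
238 [234, 217, 215, 203, 201, 172, 146, 124, 117, 119, 114, 116, 117, 117, 117, 118, 117, 116, 119, 118, 119, 119, 118, 119, 118, 119, 118, 119, 118, 116, 114, 118, 118, 115, 145, 143, 153, 160, 157, 155, 156, 156, 156, 160, 158, 159]
foot bottom [[267.9, 205.7], [290.0, 205.6]]
foot top [[267.8, 206.6], [290.1, 206.5]]
plate bot [[265.6, 209.8], [292.4, 209.8]]
plate top [[265.1, 214.0], [293.1, 213.9]]
holder edge y @z~39? [[631.3, -92.2, 34.0], [631.3, -91.9, 38.0], [631.3, -91.5, 42.0]]
```

{"api": "jog_arm", "payload": {"deltas": [{"translation": [0,0.0165,0.1],"delta_rot": [0,0,-0.006],"fingers": 1},{"translation": [0,0.0165,0.2],"delta_rot": [0,0,-0.006],"fingers": 1},{"translation": [0,0.0165,0.3],"delta_rot": [0,0,-0.006],"fingers": 1},{"translation": [0,0.0165,0.4],"delta_rot": [0,0,-0.006],"fingers": 1},{"translation": [0,0.0165,0.44],"delta_rot": [0,0,-0.006],"fingers": 1},{"translation": [0,0.0165,0.44],"delta_rot": [0,0,-0.006],"fingers": 1},{"translation": [0,0.0165,0.44],"delta_rot": [0,0,-0.006],"fingers": 1},{"translation": [0,0.0165,0.44],"delta_rot": [0,0,-0.006],"fingers": 1}]}}

```text
clock: 8.62
tcp_pos: [631.2, 11.1, 115.0]
orientation: [-2.232, 2.21, -0.001]
ft_force: [-0.1, -0.2, -0.8]
gripper_width: 11.9
grasp_force: 39.9
```

```bash
python3 st.py; python3 - <<'E'
from h import *
K,T=cam("wrist");np.save("T3.npy",T)
w=capture("wrist");np.save("w3.npy",w)
c=w[100:260,235:325,::-1]
cv2.imwrite("pics/w3.png",cv2.resize(c,None,fx=6.2,fy=3.7,interpolation=cv2.INTER_CUBIC))
g=w.astype(float).mean(2)
for y in (-60,-40,-25):print(y,[proj([630.82-.00716*(y-10)+d,y,34],K,T).round(1).tolist() for d in(25.4,11,-11,-25.4)])
for r in (215,225,232,238):print(r,g[r,245:315].astype(int).tolist())
E
```

```text
t 8.62 tcp [631.17  11.11 114.96] yaw -1.5607 zdir [ 0.001 -0.    -1.   ] w 11.86 39.9 F [-0.1  -0.23 -0.76] M [ 0.096 -0.066  0.046] j [ 0.27  0.5  -0.13  0.   -0.94 -0.26]
-60 [[246.6, 132.3], [265.6, 132.5], [294.5, 132.8], [313.5, 133.0]]
-40 [[247.3, 158.9], [265.8, 159.1], [294.0, 159.4], [312.5, 159.6]]
-25 [[247.8, 177.9], [266.0, 178.1], [293.7, 178.4], [311.8, 178.6]]
215 [1, 2, 2, 0, 70, 128, 136, 131, 130, 129, 130, 129, 128, 131, 132, 130, 127, 127, 130, 111, 98, 96, 98, 97, 96, 96, 97, 98, 98, 96, 97, 97, 96, 99, 97, 99, 98, 97, 98, 98, 97, 98, 98, 99, 99, 98, 96, 95, 122, 130, 128, 121, 128, 132, 130, 130, 128, 129, 128, 128, 130, 129, 128, 128, 138, 82, 12, 1, 3, 8]
225 [5, 4, 5, 0, 35, 122, 137, 129, 128, 128, 127, 126, 127, 129, 130, 129, 127, 127, 120, 122, 104, 95, 99, 98, 96, 94, 97, 97, 95, 96, 98, 95, 96, 97, 100, 99, 98, 97, 96, 96, 98, 96, 94, 95, 94, 96, 97, 93, 119, 129, 118, 126, 131, 130, 130, 127, 128, 127, 127, 130, 131, 129, 128, 131, 125, 64, 0, 0, 8, 5]
232 [12, 7, 4, 0, 20, 123, 136, 132, 129, 128, 127, 127, 128, 130, 128, 128, 125, 127, 122, 114, 96, 91, 92, 94, 94, 94, 94, 91, 95, 96, 96, 97, 96, 97, 98, 96, 97, 96, 95, 95, 94, 93, 92, 92, 93, 94, 91, 102, 123, 128, 118, 127, 133, 129, 128, 127, 128, 127, 128, 129, 130, 128, 129, 132, 117, 56, 0, 9, 11, 5]
238 [1, 6, 5, 1, 0, 125, 137, 130, 129, 128, 128, 129, 130, 130, 131, 129, 126, 125, 130, 124, 102, 96, 96, 92, 94, 96, 95, 96, 95, 95, 96, 97, 96, 96, 97, 97, 97, 97, 97, 95, 97, 96, 94, 95, 96, 97, 95, 99, 123, 127, 117, 129, 133, 131, 130, 128, 128, 128, 127, 129, 130, 127, 131, 135, 97, 32, 0, 6, 12, 6]
```

View pics/w3.png

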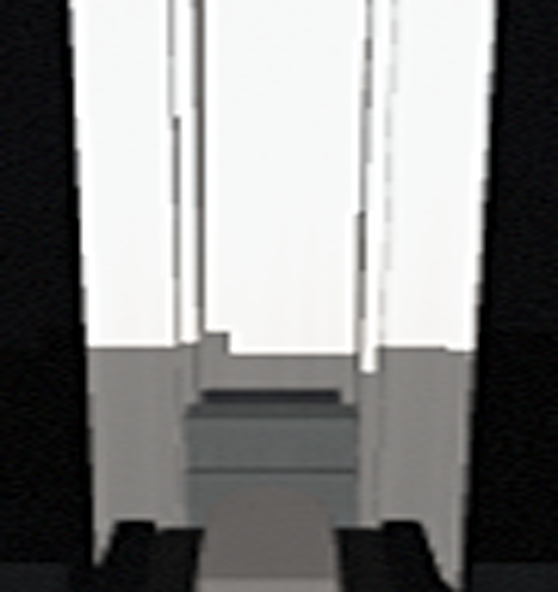

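Foot and plate line up with the mouth. The nut sits about 0.8 mm too far toward +x, so I correct that and go in gently.

{"api": "jog_arm", "payload": {"deltas": [{"translation": [0,0.008,0.05],"delta_rot": [0,0,-0.001],"fingers": 1},{"translation": [0,0.008,0.1],"delta_rot": [0,0,-0.001],"fingers": 1},{"translation": [0,0.008,0.15],"delta_rot": [0,0,-0.001],"fingers": 1},{"translation": [0,0.008,0.2],"delta_rot": [0,0,-0.001],"fingers": 1},{"translation": [0,0.008,0.24],"delta_rot": [0,0,-0.001],"fingers": 1},{"translation": [0,0.008,0.26],"delta_rot": [0,0,-0.001],"fingers": 1},{"translation": [0,0.008,0.26],"delta_rot": [0,0,-0.001],"fingers": 1}]}}

```text
clock: 9.25
tcp_pos: [629.5, 10.9, 87.7]
orientation: [2.233, -2.208, -0.001]
ft_force: [-0.2, 0.0, -1.0]
gripper_width: 11.8
grasp_force: 39.9
```

{"api": "jog_arm", "payload": {"deltas": [{"translation": [0,0,0.015],"delta_rot": [0,0,0],"fingers": 1},{"translation": [0,0,0.03],"delta_rot": [0,0,0],"fingers": 1},{"translation": [0,0,0.045],"delta_rot": [0,0,0],"fingers": 1},{"translation": [0,0,0.06],"delta_rot": [0,0,0],"fingers": 1},{"translation": [0,0,0.075],"delta_rot": [0,0,0],"fingers": 1},{"translation": [0,0,0.075],"delta_rot": [0,0,0],"fingers": 1}]}}

```text
clock: 9.75
tcp_pos: [629.7, 11.0, 80.7]
orientation: [2.234, -2.208, -0.001]
ft_force: [-1.0, 0.4, -1.1]
gripper_width: 11.4
grasp_force: 39.9
```

```bash
python3 st.py
```

```text
t 9.75 tcp [629.65  10.98  80.68] yaw -1.5594 zdir [-6.e-04 -1.e-04 -1.e+00] w 11.39 39.9 F [-1.02  0.42 -1.13] M [ 0.081 -0.033 -0.005] j [ 0.27  0.54 -0.17 -0.   -0.87 -0.26]
```

{"api": "jog_arm", "payload": {"deltas": [{"translation": [0,0,0.02],"delta_rot": [0,0,0],"fingers": 1},{"translation": [0,0,0.04],"delta_rot": [0,0,0],"fingers": 1},{"translation": [0,0,0.06],"delta_rot": [0,0,0],"fingers": 1},{"translation": [0,0,0.08],"delta_rot": [0,0,0],"fingers": 1},{"translation": [0,0,0.1],"delta_rot": [0,0,0],"fingers": 1},{"translation": [0,0,0.115],"delta_rot": [0,0,0],"fingers": 1},{"translation": [0,0,0.13],"delta_rot": [0,0,0],"fingers": 1},{"translation": [0,0,0.13],"delta_rot": [0,0,0],"fingers": 1}]}}

```text
clock: 10.42
tcp_pos: [629.9, 11.0, 68.4]
orientation: [-2.234, 2.208, -0.0]
ft_force: [-1.6, 0.7, 3.2]
gripper_width: 11.7
grasp_force: 39.9
```

```bash
python3 st.py
```

```text
t 10.42 tcp [629.89  11.02  68.4 ] yaw -1.5591 zdir [ 1.e-04 -1.e-04 -1.e+00] w 11.73 39.9 F [-1.63  0.67  3.18] M [ 0.179  0.53  -0.001] j [ 0.27  0.55 -0.18  0.   -0.84 -0.26]
```

{"api": "jog_arm", "payload": {"deltas": [{"translation": [0,0,0.015],"delta_rot": [0,0,0],"fingers": 1},{"translation": [0,0,0.03],"delta_rot": [0,0,0],"fingers": 1},{"translation": [0,0,0.045],"delta_rot": [0,0,0],"fingers": 1},{"translation": [0,0,0.06],"delta_rot": [0,0,0],"fingers": 1},{"translation": [0,0,0.075],"delta_rot": [0,0,0],"fingers": 1},{"translation": [0,0,0.085],"delta_rot": [0,0,0],"fingers": 1},{"translation": [0,0,0.095],"delta_rot": [0,0,0],"fingers": 1},{"translation": [0,0,0.095],"delta_rot": [0,0,0],"fingers": 1},{"translation": [0,0,0.095],"delta_rot": [0,0,0],"fingers": 1}]}}

```text
clock: 11.17
tcp_pos: [629.9, 11.0, 58.7]
orientation: [2.234, -2.208, 0.0]
ft_force: [-2.9, 0.4, 5.8]
gripper_width: 11.7
grasp_force: 39.9
```

```bash
python3 st.py
```

```text
t 11.17 tcp [629.87  11.04  58.69] yaw -1.5592 zdir [-1.e-04 -1.e-04 -1.e+00] w 11.73 39.9 F [-2.86  0.35  5.82] M [0.215 0.787 0.046] j [ 0.27  0.56 -0.19  0.   -0.82 -0.26]
```

{"api": "jog_arm", "payload": {"deltas": [{"translation": [0,0.003,0.006],"delta_rot": [0,0,0],"fingers": 1},{"translation": [0,0.006,0.012],"delta_rot": [0,0,0],"fingers": 1},{"translation": [0,0.006,0.018],"delta_rot": [0,0,0],"fingers": 1},{"translation": [0,0.006,0.018],"delta_rot": [0,0,0],"fingers": 1},{"translation": [0,0.006,0.018],"delta_rot": [0,0,0],"fingers": 1}]}}

```text
clock: 11.58
tcp_pos: [629.7, 11.0, 57.2]
orientation: [-2.234, 2.208, -0.001]
ft_force: [-2.2, -0.2, 6.4]
gripper_width: 11.6
grasp_force: 39.9
```

```bash
python3 st.py
```

```text
t 11.58 tcp [629.73  11.01  57.17] yaw -1.559 zdir [ 1.1e-03 -1.0e-04 -1.0e+00] w 11.62 39.9 F [-2.16 -0.19  6.36] M [0.118 0.555 0.004] j [ 0.27  0.56 -0.19  0.   -0.82 -0.26]
```

{"api": "jog_arm", "payload": {"deltas": [{"translation": [0,0.004,0.004],"delta_rot": [0,0,0],"fingers": 1},{"translation": [0,0.004,0.005],"delta_rot": [0,0,-0.04],"fingers": 1},{"translation": [0,0.004,0.005],"delta_rot": [0,0,-0.08],"fingers": 1},{"translation": [0,0.004,0.005],"delta_rot": [0,0,-0.12],"fingers": 1},{"translation": [0,0.004,0.005],"delta_rot": [0,0,-0.16],"fingers": 1},{"translation": [0,0.004,0.005],"delta_rot": [0,0,-0.2],"fingers": 1},{"translation": [0,0.004,0.005],"delta_rot": [0,0,-0.2],"fingers": 1}]}}

```text
clock: 12.17
tcp_pos: [630.5, 11.1, 57.2]
orientation: [-2.553, 1.827, -0.005]
ft_force: [-0.3, -0.5, 6.3]
gripper_width: 11.4
grasp_force: 39.9
```

```bash
python3 st.py
```

```text
t 12.17 tcp [630.48  11.11  57.18] yaw -1.2424 zdir [ 3.8e-03  2.0e-04 -1.0e+00] w 11.43 39.9 F [-0.33 -0.46  6.26] M [ 0.052  0.126 -0.086] j [ 0.27  0.56 -0.19  0.   -0.81  0.05]
```

{"api": "jog_arm", "payload": {"deltas": [{"translation": [0,0,0],"delta_rot": [0,0,-0.04],"fingers": 1},{"translation": [0,0,0],"delta_rot": [0,0,-0.08],"fingers": 1},{"translation": [0,0,0],"delta_rot": [0,0,-0.12],"fingers": 1},{"translation": [0,0,0],"delta_rot": [0,0,-0.16],"fingers": 1},{"translation": [0,0,0],"delta_rot": [0,0,-0.2],"fingers": 1},{"translation": [0,0,0],"delta_rot": [0,0,-0.24],"fingers": 1},{"translation": [0,0,0],"delta_rot": [0,0,-0.28],"fingers": 1},{"translation": [0,0,0],"delta_rot": [0,0,-0.28],"fingers": 1}]}}

```text
clock: 12.83
tcp_pos: [630.8, 11.3, 57.3]
orientation: [-2.89, 1.226, -0.006]
ft_force: [0.7, -0.2, 5.1]
gripper_width: 11.4
grasp_force: 39.9
```

```bash
python3 st.py
```

```text
t 12.83 tcp [630.83  11.25  57.31] yaw -0.8024 zdir [ 4.6e-03  4.0e-04 -1.0e+00] w 11.37 39.9 F [ 0.72 -0.16  5.07] M [0.063 0.04  0.065] j [ 0.27  0.56 -0.19  0.   -0.81  0.49]
```

{"api": "jog_arm", "payload": {"deltas": [{"translation": [0,0,0.002],"delta_rot": [0,0,-0.04],"fingers": 1},{"translation": [0.001,-0.001,0.002],"delta_rot": [0,0,-0.08],"fingers": 1},{"translation": [0.002,-0.002,0.002],"delta_rot": [0,0,-0.12],"fingers": 1},{"translation": [0.003,-0.003,0.002],"delta_rot": [0,0,-0.16],"fingers": 1},{"translation": [0.003,-0.003,0.002],"delta_rot": [0,0,-0.2],"fingers": 1},{"translation": [0.003,-0.003,0.002],"delta_rot": [0,0,-0.24],"fingers": 1},{"translation": [0.003,-0.003,0.002],"delta_rot": [0,0,-0.24],"fingers": 1}]}}

```text
clock: 13.42
tcp_pos: [630.1, 10.7, 56.7]
orientation: [-3.071, 0.664, -0.003]
ft_force: [-2.0, -0.7, 6.5]
gripper_width: 11.7
grasp_force: 39.9
```

```bash
python3 st.py
```

```text
t 13.42 tcp [630.06  10.68  56.71] yaw -0.4259 zdir [ 1.7e-03 -4.0e-04 -1.0e+00] w 11.73 39.9 F [-1.99 -0.67  6.46] M [-0.259  0.45   0.085] j [ 0.27  0.56 -0.19  0.   -0.81  0.87]
```

{"api": "jog_arm", "payload": {"deltas": [{"translation": [-0.006,0.003,0],"delta_rot": [0,0,0],"fingers": 1},{"translation": [-0.006,0.003,0],"delta_rot": [0,0,-0.04],"fingers": 1},{"translation": [-0.006,0.003,0],"delta_rot": [0,0,-0.08],"fingers": 1},{"translation": [-0.006,0.003,0],"delta_rot": [0,0,-0.12],"fingers": 1},{"translation": [-0.006,0.003,0],"delta_rot": [0,0,-0.12],"fingers": 1}]}}

```text
clock: 13.83
tcp_pos: [630.1, 11.0, 57.0]
orientation: [-3.119, 0.371, -0.005]
ft_force: [0.2, -1.4, 5.7]
gripper_width: 11.6
grasp_force: 39.9
```

```bash
python3 st.py
```

```text
t 13.83 tcp [630.1   10.96  56.95] yaw -0.2371 zdir [ 3.4e-03  1.0e-04 -1.0e+00] w 11.56 39.9 F [ 0.22 -1.37  5.71] M [-0.109  0.187  0.038] j [ 0.27  0.56 -0.19  0.   -0.81  1.06]
```

{"api": "jog_arm", "payload": {"deltas": [{"translation": [0,0,0],"delta_rot": [0,0,-0.04],"fingers": 1},{"translation": [0,0,0],"delta_rot": [0,0,-0.08],"fingers": 1},{"translation": [0,0,0],"delta_rot": [0,0,-0.12],"fingers": 1},{"translation": [0,0,0],"delta_rot": [0,0,-0.155],"fingers": 1},{"translation": [0,0,0],"delta_rot": [0,0,-0.155],"fingers": 1},{"translation": [0,0,0],"delta_rot": [0,0,-0.155],"fingers": 1}]}}

```text
clock: 14.33
tcp_pos: [630.5, 11.2, 57.1]
orientation: [-3.141, -0.007, -0.007]
ft_force: [0.1, 0.6, 6.3]
gripper_width: 11.4
grasp_force: 39.9
```

```bash
python3 st.py
```

```text
t 14.33 tcp [630.48  11.23  57.06] yaw 0.0046 zdir [ 4.4e-03  4.0e-04 -1.0e+00] w 11.43 39.9 F [0.13 0.65 6.34] M [0.023 0.12  0.014] j [ 0.27  0.56 -0.19  0.   -0.81  1.3 ]
```

{"api": "jog_arm", "payload": {"deltas": [{"translation": [0,0,-0.01],"delta_rot": [0,0,0],"fingers": 1},{"translation": [0,0,-0.02],"delta_rot": [0,0,0],"fingers": 1},{"translation": [0,0,-0.03],"delta_rot": [0,0,0],"fingers": 1},{"translation": [0,0,-0.04],"delta_rot": [0,0,0],"fingers": 1},{"translation": [0,0,-0.045],"delta_rot": [0,0,0],"fingers": 1},{"translation": [0,0,-0.045],"delta_rot": [0,0,0],"fingers": 1}]}}

```text
clock: 14.83
tcp_pos: [630.5, 11.2, 61.5]
orientation: [-3.141, -0.007, -0.007]
ft_force: [-0.3, 0.1, 4.8]
gripper_width: 11.6
grasp_force: 39.9
```

{"api": "jog_arm", "payload": {"deltas": [{"translation": [0,0,-0.005],"delta_rot": [0,0,0],"fingers": 1},{"translation": [0,0,-0.01],"delta_rot": [0,0,0],"fingers": 1},{"translation": [0,0,-0.01],"delta_rot": [0,0,0],"fingers": 1}]}}

```text
clock: 15.08
tcp_pos: [630.3, 11.3, 62.0]
orientation: [-3.141, -0.006, -0.006]
ft_force: [2.9, 0.8, 3.8]
gripper_width: 11.4
grasp_force: 39.9
```

```bash
python3 st.py
```

```text
t 15.08 tcp [630.34  11.25  62.04] yaw 0.0041 zdir [ 4.e-03  6.e-04 -1.e+00] w 11.39 39.9 F [2.92 0.81 3.75] M [ 0.007 -0.84  -0.011] j [ 0.27  0.56 -0.19  0.   -0.82  1.3 ]
```

{"api": "jog_arm", "payload": {"deltas": [{"translation": [0,0,0.01],"delta_rot": [0,0,0],"fingers": 1},{"translation": [0,0,0.015],"delta_rot": [0,0,0],"fingers": 1},{"translation": [0.005,0,0.015],"delta_rot": [0,0,0],"fingers": 1},{"translation": [0.01,0,0.015],"delta_rot": [0,0,0],"fingers": 1},{"translation": [0.01,0,0.015],"delta_rot": [0,0,0],"fingers": 1}]}}

```text
clock: 15.5
tcp_pos: [630.4, 11.2, 60.5]
orientation: [-3.141, -0.006, -0.003]
ft_force: [1.8, 0.7, 5.7]
gripper_width: 11.7
grasp_force: 39.9
```

```bash
python3 st.py
```

```text
t 15.5 tcp [630.43  11.19  60.46] yaw 0.0039 zdir [ 1.8e-03  3.0e-04 -1.0e+00] w 11.66 39.9 F [1.8  0.67 5.73] M [ 0.129 -0.601  0.043] j [ 0.27  0.56 -0.19  0.   -0.82  1.3 ]
```

{"api": "jog_arm", "payload": {"deltas": [{"translation": [0,0,-0.007],"delta_rot": [0,0,0],"fingers": 1},{"translation": [0,0,-0.014],"delta_rot": [0,0,0],"fingers": 1},{"translation": [0,0,-0.016],"delta_rot": [0,0,0],"fingers": 1},{"translation": [0,0,-0.016],"delta_rot": [0,0,0],"fingers": 1}]}}

```text
clock: 15.83
tcp_pos: [630.4, 11.2, 62.0]
orientation: [-3.141, -0.006, -0.003]
ft_force: [2.8, 0.6, 4.1]
gripper_width: 11.6
grasp_force: 39.9
```

```bash
python3 st.py
```

```text
t 15.83 tcp [630.4   11.21  61.97] yaw 0.0038 zdir [ 1.9e-03  4.0e-04 -1.0e+00] w 11.6 39.9 F [2.75 0.6  4.11] M [ 0.225 -0.96   0.013] j [ 0.27  0.56 -0.19  0.   -0.83  1.3 ]
```

{"api": "jog_arm", "payload": {"deltas": [{"translation": [0,0,0.01],"delta_rot": [0,0,0],"fingers": 1},{"translation": [0.005,0,0.01],"delta_rot": [0,0,0],"fingers": 1},{"translation": [0.01,0,0.01],"delta_rot": [0,0,0],"fingers": 1},{"translation": [0.01,0,0.01],"delta_rot": [0,0,0],"fingers": 1},{"translation": [0.01,0,0.01],"delta_rot": [0,0,0],"fingers": 1}]}}

```text
clock: 16.25
tcp_pos: [630.5, 11.2, 60.6]
orientation: [-3.141, -0.006, 0.0]
ft_force: [1.4, 0.6, 5.3]
gripper_width: 11.7
grasp_force: 39.9
```

```bash
python3 st.py
```

```text
t 16.25 tcp [630.53  11.18  60.64] yaw 0.0037 zdir [-3.e-04  2.e-04 -1.e+00] w 11.72 39.9 F [1.42 0.59 5.28] M [ 0.355 -0.648  0.031] j [ 0.27  0.56 -0.18 -0.   -0.83  1.3 ]
```

```bash
python3 - <<'E'
from h import *
K,T=cam("wrist");np.save("T4.npy",T)
w=capture("wrist");np.save("w4.npy",w)
t=manip.state()["tcp_pos"]
for n,p in dict(mouthL=(641,11,34),mouthR=(619,11,34),outL=(655.4,11,34),outR=(604.6,11,34),tabtop_p=(t[0]+13,11,t[2]+12.6),tabbot_p=(t[0]+13,11,t[2]-17.4)).items(): print(n,proj(p,K,T).round(1))
c=w[150:270,180:380,::-1]
c=(np.clip(c/255.,0,1)**.8*255).astype(np.uint8)
cv2.imwrite("pics/w4.png",cv2.resize(c,None,fx=4,fy=4,interpolation=cv2.INTER_CUBIC))
E
```

```text
mouthL [278.2 234.6]
mouthR [278.1 265.7]
outL [278.3 213.1]
outR [278. 285.]
tabtop_p [278.3 258. ]
tabbot_p [278.2 236.3]
```

View pics/w4.png

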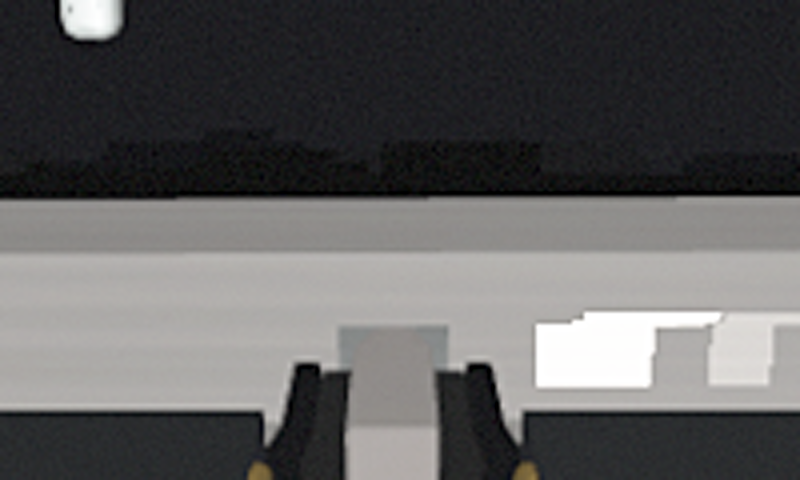

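The view shows the tab roughly centred over the mouth, its front edge at row 425 of the crop and the channel's near top edge at row 250. I'll carry on raising in small steps.

{"api": "jog_arm", "payload": {"deltas": [{"translation": [0,0,-0.005],"delta_rot": [0,0,0],"fingers": 1},{"translation": [0,0,-0.01],"delta_rot": [0,0,0],"fingers": 1},{"translation": [0,0,-0.015],"delta_rot": [0,0,0],"fingers": 1},{"translation": [0,0,-0.015],"delta_rot": [0,0,0],"fingers": 1}]}}

```text
clock: 16.63
tcp_pos: [630.5, 11.1, 62.0]
orientation: [-3.141, -0.006, 0.0]
ft_force: [1.5, 1.7, 4.2]
gripper_width: 11.7
grasp_force: 39.9
```

{"api": "jog_arm", "payload": {"deltas": [{"translation": [0,0,-0.005],"delta_rot": [0,0,0],"fingers": 1},{"translation": [0,0,-0.005],"delta_rot": [0,0,0],"fingers": 1}]}}

```text
clock: 16.8
tcp_pos: [630.5, 11.1, 62.1]
orientation: [-3.141, -0.005, 0.001]
ft_force: [2.4, 2.6, 1.6]
gripper_width: 11.6
grasp_force: 39.9
```

```bash
python3 st.py
```

```text
t 16.8 tcp [630.47  11.13  62.1 ] yaw 0.0034 zdir [-4.e-04  3.e-04 -1.e+00] w 11.59 39.9 F [2.37 2.56 1.55] M [ 0.492 -0.932 -0.004] j [ 0.27  0.56 -0.18 -0.   -0.83  1.3 ]
```

```bash
python3 - <<'E'
from h import *
w=np.load("w4.npy").astype(float).mean(2);K,_=cam("wrist");T=np.load("T4.npy")
for c in (205,215,240,250,278,330,350,370):print(c,w[208:254,c].astype(int).tolist())
C=630.4
for x,z in((25,34),(13.5,34),(13.5,29),(11,34),(11,33),(11,29),(11,17.6),(11,21.6),(-11,29),(-11,33)):print(x,z,proj([C+x,11,z],K,T)[1].round(1))
E
```

```text
205 [117, 119, 118, 120, 119, 142, 159, 162, 159, 158, 156, 154, 156, 157, 158, 160, 159, 159, 157, 154, 153, 153, 155, 154, 155, 159, 159, 158, 158, 154, 154, 153, 154, 154, 153, 153, 154, 154, 156, 158, 159, 157, 158, 171, 108, 12]
215 [120, 118, 119, 119, 118, 142, 161, 163, 160, 158, 155, 155, 157, 159, 157, 160, 159, 158, 157, 154, 154, 154, 154, 154, 157, 159, 159, 160, 158, 154, 153, 155, 155, 155, 154, 153, 155, 154, 157, 158, 159, 157, 159, 170, 108, 10]
240 [118, 121, 118, 119, 117, 151, 166, 164, 159, 159, 156, 157, 157, 158, 160, 158, 161, 160, 157, 156, 154, 156, 154, 158, 159, 158, 160, 161, 161, 155, 155, 154, 156, 156, 155, 155, 155, 156, 157, 159, 161, 158, 160, 173, 110, 12]
250 [121, 118, 119, 121, 119, 150, 165, 162, 161, 159, 157, 158, 158, 158, 158, 160, 161, 160, 158, 156, 155, 155, 157, 156, 158, 159, 160, 161, 159, 155, 155, 155, 156, 157, 155, 157, 157, 158, 159, 166, 168, 169, 174, 156, 148, 126]
278 [120, 120, 119, 122, 117, 153, 168, 163, 161, 161, 160, 159, 158, 159, 156, 160, 161, 162, 161, 157, 157, 157, 162, 141, 122, 119, 120, 121, 119, 120, 120, 120
[... 203 characters left out ...]
53, 253, 253, 253, 253, 253, 253, 253, 253, 253, 253, 254, 255, 234, 150, 159, 160, 164, 174, 110, 13]
350 [123, 121, 122, 122, 126, 153, 162, 161, 163, 163, 161, 160, 159, 158, 159, 159, 160, 161, 155, 142, 255, 255, 255, 216, 147, 153, 158, 158, 158, 157, 157, 159, 161, 160, 158, 158, 158, 159, 161, 161, 162, 161, 164, 173, 109, 15]
370 [121, 122, 122, 119, 133, 155, 163, 161, 160, 162, 160, 161, 159, 159, 156, 158, 159, 159, 157, 153, 194, 215, 211, 209, 209, 206, 207, 208, 208, 207, 206, 209, 211, 209, 207, 209, 210, 215, 179, 156, 159, 160, 162, 172, 108, 16]
25 34 213.1
13.5 34 230.4
13.5 29 227.7
11 34 234.0
11 33 233.5
11 29 231.3
11 17.6 225.5
11 21.6 227.5
-11 29 261.7
-11 33 264.4
```

The strip top shows at rows 227.6–231.2. That fits z = 29, so the lip edge is at about z 17.5 and the nut's stop at z 11.6 is the locked height. Now the tug, in small steps.

{"api": "jog_arm", "payload": {"deltas": [{"translation": [0.002,0,-0.005],"delta_rot": [0,0,0],"fingers": 1},{"translation": [0.002,0,-0.005],"delta_rot": [0,0,0],"fingers": 1}]}}

```text
clock: 16.97
tcp_pos: [630.5, 11.1, 62.2]
orientation: [-3.141, -0.005, 0.002]
ft_force: [3.8, 1.8, -1.8]
gripper_width: 11.7
grasp_force: 39.9
```

{"api": "jog_arm", "payload": {"deltas": [{"translation": [0.002,0,-0.005],"delta_rot": [0,0,0],"fingers": 1},{"translation": [0.002,0,-0.005],"delta_rot": [0,0,0],"fingers": 1}]}}

```text
clock: 17.13
tcp_pos: [630.5, 11.1, 62.3]
orientation: [-3.141, -0.005, 0.002]
ft_force: [5.0, 2.1, -6.7]
gripper_width: 12.1
grasp_force: 39.9
```

```bash
python3 st.py
```

```text
t 17.13 tcp [630.48  11.12  62.28] yaw 0.0031 zdir [-1.6e-03  3.0e-04 -1.0e+00] w 12.13 39.9 F [ 5.    2.11 -6.69] M [ 0.625 -1.49   0.008] j [ 0.27  0.56 -0.18 -0.   -0.83  1.3 ]
```

{"api": "jog_arm", "payload": {"deltas": [{"translation": [0.003,0,-0.005],"delta_rot": [0,0,0],"fingers": 1},{"translation": [0.003,0,-0.005],"delta_rot": [0,0,0],"fingers": 1}]}}

```text
clock: 17.3
tcp_pos: [630.5, 11.1, 62.3]
orientation: [-3.141, -0.005, 0.004]
ft_force: [5.1, 2.5, -8.4]
gripper_width: 12.0
grasp_force: 39.9
```

```bash
python3 st.py
```

```text
t 17.3 tcp [630.48  11.1   62.29] yaw 0.0029 zdir [-2.4e-03  3.0e-04 -1.0e+00] w 11.96 39.9 F [ 5.09  2.54 -8.42] M [ 6.620e-01 -1.637e+00 -1.000e-03] j [ 0.27  0.56 -0.18 -0.   -0.83  1.3 ]
```

{"api": "jog_arm", "payload": {"deltas": [{"translation": [0,0,-0.004],"delta_rot": [0,0,0],"fingers": 1},{"translation": [0,0,-0.004],"delta_rot": [0,0,0],"fingers": 1},{"translation": [0,0,-0.004],"delta_rot": [0,0,0],"fingers": 1},{"translation": [0,0,-0.004],"delta_rot": [0,0,0],"fingers": 1}]}}

```text
clock: 17.63
tcp_pos: [630.5, 11.1, 62.3]
orientation: [-3.141, -0.004, 0.004]
ft_force: [6.6, 2.1, -10.2]
gripper_width: 11.6
grasp_force: 39.9
```

```bash
python3 st.py
```

```text
t 17.63 tcp [630.46  11.11  62.32] yaw 0.0028 zdir [-2.5e-03  4.0e-04 -1.0e+00] w 11.6 39.9 F [  6.63   2.07 -10.24] M [ 0.579 -1.843  0.   ] j [ 0.27  0.56 -0.18 -0.   -0.83  1.3 ]
```

{"api": "jog_arm", "payload": {"deltas": [{"translation": [0,0,-0.003],"delta_rot": [0,0,0],"fingers": 1},{"translation": [0,0,-0.006],"delta_rot": [0,0,0],"fingers": 1},{"translation": [0,0,-0.006],"delta_rot": [0,0,0],"fingers": 1},{"translation": [0,0,-0.006],"delta_rot": [0,0,0],"fingers": 1},{"translation": [0,0,-0.006],"delta_rot": [0,0,0],"fingers": 1}]}}

```text
clock: 18.05
tcp_pos: [630.4, 11.1, 62.4]
orientation: [-3.141, -0.004, 0.004]
ft_force: [7.3, 2.0, -13.4]
gripper_width: 11.5
grasp_force: 39.9
```

```bash
python3 st.py
```

```text
t 18.05 tcp [630.44  11.11  62.37] yaw 0.0026 zdir [-2.6e-03  5.0e-04 -1.0e+00] w 11.54 39.9 F [  7.25   2.   -13.36] M [ 0.578 -2.159 -0.02 ] j [ 0.27  0.56 -0.18 -0.   -0.83  1.3 ]
```

{"api": "jog_arm", "payload": {"deltas": [{"translation": [0,0,-0.001],"delta_rot": [0,0,0],"fingers": 1},{"translation": [0,0,-0.001],"delta_rot": [0,0,0],"fingers": 1},{"translation": [0,0,-0.001],"delta_rot": [0,0,0],"fingers": 1},{"translation": [0,0,-0.001],"delta_rot": [0,0,0],"fingers": 1},{"translation": [0,0,-0.001],"delta_rot": [0,0,0],"fingers": 1},{"translation": [0,0,-0.001],"delta_rot": [0,0,0],"fingers": 1}]}}

```text
clock: 18.55
tcp_pos: [630.4, 11.1, 62.4]
orientation: [-3.141, -0.004, 0.004]
ft_force: [7.2, 1.9, -13.3]
gripper_width: 11.3
grasp_force: 39.9
```

{"api": "jog_arm", "payload": {"deltas": [{"translation": [0,0,0.01],"delta_rot": [0,0,0],"fingers": 1},{"translation": [0,0,0.018],"delta_rot": [0,0,0],"fingers": 1},{"translation": [0,0,0.022],"delta_rot": [0,0,0],"fingers": 1},{"translation": [0,0,0.022],"delta_rot": [0,0,0],"fingers": 1}]}}

```text
clock: 18.88
tcp_pos: [630.5, 11.1, 62.3]
orientation: [-3.141, -0.005, 0.003]
ft_force: [3.3, 2.7, -8.3]
gripper_width: 11.7
grasp_force: 40.0
```

```bash
python3 st.py
```

```text
t 18.88 tcp [630.53  11.1   62.27] yaw 0.0032 zdir [-1.9e-03  1.0e-04 -1.0e+00] w 11.69 40.0 F [ 3.31  2.65 -8.3 ] M [ 0.854 -1.088  0.028] j [ 0.27  0.56 -0.18 -0.   -0.83  1.3 ]
```

{"api": "jog_arm", "payload": {"deltas": [{"translation": [0,0,0.006],"delta_rot": [0,0,0],"fingers": 1},{"translation": [0,0,0.012],"delta_rot": [0,0,0],"fingers": 1},{"translation": [0,0,0.012],"delta_rot": [0,0,0],"fingers": 1},{"translation": [0,0,0.012],"delta_rot": [0,0,0],"fingers": 1}]}}

```text
clock: 19.22
tcp_pos: [630.6, 11.0, 62.2]
orientation: [3.142, 0.006, -0.002]
ft_force: [0.1, 3.5, -0.3]
gripper_width: 11.7
grasp_force: 40.0
```

```bash
python3 st.py
```

```text
t 19.22 tcp [630.63  11.03  62.18] yaw 0.0036 zdir [-0.0013 -0.     -1.    ] w 11.73 40.0 F [ 0.06  3.5  -0.3 ] M [ 1.236  0.065 -0.062] j [ 0.27  0.56 -0.18 -0.   -0.83  1.3 ]
```

{"api": "jog_arm", "payload": {"deltas": [{"translation": [0,-0.003,0],"delta_rot": [0,0,0],"fingers": 0.7},{"translation": [0,-0.003,0],"delta_rot": [0,0,0],"fingers": 0.5},{"translation": [0,-0.003,0],"delta_rot": [0,0,0],"fingers": 0.3},{"translation": [0,-0.003,0],"delta_rot": [0,0,0],"fingers": 0.2},{"translation": [0,-0.003,0],"delta_rot": [0,0,0],"fingers": 0.2},{"translation": [0,-0.003,0],"delta_rot": [0,0,0],"fingers": 0.2}]}}

```text
clock: 19.72
tcp_pos: [631.3, 11.0, 61.9]
orientation: [3.141, 0.006, -0.0]
ft_force: [-0.3, -0.6, -0.6]
gripper_width: 32.9
grasp_force: 0.0
```

```bash
python3 st.py
```

```text
t 19.72 tcp [631.29  11.01  61.94] yaw 0.0035 zdir [-2.e-04 -3.e-04 -1.e+00] w 32.91 0.0 F [-0.32 -0.63 -0.6 ] M [-0.033  0.032  0.007] j [ 0.27  0.56 -0.18  0.   -0.83  1.3 ]
```

Released cleanly. I retract and take a look.

{"api": "jog_arm", "payload": {"deltas": [{"translation": [0,0,-0.1],"delta_rot": [0,0,0],"fingers": 0.2},{"translation": [0,0,-0.3],"delta_rot": [0,0,0],"fingers": 0.2},{"translation": [0,0,-0.6],"delta_rot": [0,0,0],"fingers": 0.2},{"translation": [0,0,-0.9],"delta_rot": [0,0,0],"fingers": 0.2},{"translation": [0,0,-1],"delta_rot": [0,0,0],"fingers": 0.2},{"translation": [0,0,-1],"delta_rot": [0,0,0],"fingers": 0.2},{"translation": [0,0,-1],"delta_rot": [0,0,0],"fingers": 0.2}]}}

```text
clock: 20.3
tcp_pos: [631.2, 11.4, 162.4]
orientation: [-3.141, -0.005, -0.002]
ft_force: [-0.0, 0.5, -0.8]
gripper_width: 34.8
grasp_force: 0.0
```

```bash
python3 st.py; python3 - <<'E'
from h import *
K,T=cam("wrist")
w=capture("wrist")
for C in(630.4,):
  for x,z in((25,34),(-25,34),(13,74.6),(-13,74.6),(13,44.6)):print(x,z,proj([C+x,11,z],K,T).round(1),"-> crop",((proj([C+x,11,z],K,T)-[210,150])*5).round())
cv2.imwrite("pics/w5.png",cv2.resize(w[150:265,210:350,::-1],None,fx=5,fy=5,interpolation=cv2.INTER_CUBIC))
E
```

```text
t 20.3 tcp [631.19  11.4  162.43] yaw 0.0033 zdir [ 1.e-03  8.e-04 -1.e+00] w 34.79 0.0 F [-0.01  0.47 -0.81] M [-0.07   0.062  0.013] j [ 0.27  0.45 -0.08 -0.   -1.04  1.3 ]
25 34 [278.5 183. ] -> crop [342. 165.]
-25 34 [278.3 231.7] -> crop [341. 409.]
13 74.6 [278.5 206.3] -> crop [342. 282.]
-13 74.6 [278.4 235.3] -> crop [342. 426.]
13 44.6 [278.5 197.7] -> crop [342. 239.]
```

View pics/w5.png

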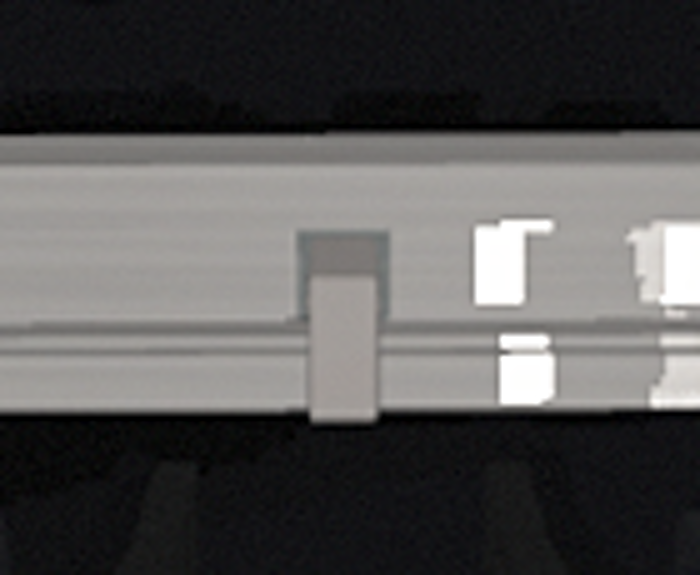

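The last view shows the nut upright and across the channel: its tab spans rows 275–422, against 282–426 predicted if centred, so it is about 1 mm off centre. It stays seated with the fingers clear.

```bash
python3 -c "
from bench import manip
print(manip.close_job())"
```

```text
the job is handed in; nothing more can be done
None
```

The nut is locked crosswise in the channel near mid, about 1 mm off centre. It held a steady upward tug of about 12 N, with about 7 N of sideways force on the wrist at the same time. It is released with the arm clear, and the job is handed in; no verdict was shown.

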